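# Rock the vial chute over to the empty lane and release the next batch

### The arm

A 6-joint arm with a two-finger parallel gripper is mounted at the origin on a cart in front of the work surface, level with it; the furniture and walls round the work are solid. World frame = base frame: x ahead of the robot, y to its left, z up, the work surface at z = 0. Lengths are in m, angles in rad, forces in N, time in s.
With the tool pointing down it reaches from about 0.325 to 0.9 m from the base axis. Payload 3.5 kg.
Tool frame: the origin (TCP) lies midway between the tips of the shut fingers; the grasp point (between the pads) lies 19 mm behind it; z points along the fingers, y is the line along which they close (so a half turn about z gives the same grasp; the last joint's range is limited). The gripper opens to 85 mm and grips with 20 to 120 N. Pads are 22 mm wide; open, the fingers measure 114 mm over their backs; the gripper's body (76 mm by 85 mm) begins 54 mm behind the grasp point. The pads swing forward as they close: fully open they stand 13 mm farther back than shut.
Start: joints at [1.034, 0.276, -0.026, 1.268, 0, 1.467], TCP at [0.263, 0.567, 0.231] pointing down, gripper open.
Joint ranges: [-3.12, 3.12], [-0.85, 1.88], [-1.08, 1.24], [-1.95, 2.15], [-1.57, 1.53], [-3.14, 3.14]. Speed limits (rad/s): [2.57, 2.57, 3.14, 3.14, 3.14, 3.14].

### API

Orientations are given as a unit quaternion [w, x, y, z].
In Python, from rig import env gives the robot as it stands.
- The arm moves only by the tool apply_moves, never from a script. Its argument "plan" is a list that holds one entry, the list of rows, each a list of 7 numbers: the opening, from 0 (shut) to 1 (fully open), then the shift along the tool's x, y, z normalised to -1 to 1, where 1 is 25 mm, then the turn, a rotation vector about the tool's x, y, z normalised to -1 to 1, where 1 is 8 degrees. In form: [[[hand, tx, ty, tz, wx, wy, wz], ...]]. A call has 1 to 20 rows; each row shifts and turns the commanded pose from where the row before left it, along the tool's axes as they then stand; what a row does not reach is not made up. A row lasts 1/8 s, in which the tool goes at most 62.5 mm and 10.7 degrees, less where a joint would pass 70% of its speed; a pose out of reach is approached as far as the arm can. A call with a number of a shift or a turn outside -1 to 1 is refused whole. A call with a gripper value outside its range is refused whole. The fingers move at their own pace and stop on an object; "newtons" is the grip in N (left out, the last holds). Time passes only in rows, so rows that do not move let the fingers close. It gives the time, the measured TCP pose, the force, the opening and the grip force at its end, in the units of the state.
- env.get_obs(): the state, without advancing time (a new reading comes with each control period).
- env.snapshot(name): name is "scene" or "top" or "wrist"; returns the picture (420x560x3 uint8, blue, green, red); there is no depth.
- env.get_calibration(name): a dict with "camera_matrix" (3x3 intrinsics, pixels), "rvec" (rotation vector, rad) and "tvec" (3), from world to camera coordinates, as OpenCV has them. Camera axes: x right, y down, z forward; pixel columns grow to the right and rows downward; lengths in m; the calibration is good to about 2 mm. A picture is of the moment at which its call begins: read the wrist's pose just before it. get_calibration takes no time and is no camera call; for the wrist camera it gives the pose at the moment of the call.
- env.close_job(): hands the job in; it is judged then, once.
The state is a dict: "time_s": time; "joints": joint angles; "joint_vel": joint speeds; "joint_efforts": joint torques, N m; "position": TCP position; "eef_rot": TCP orientation; "force": force on the tool from outside, world axes, zero at the start; "ft_torque": the same for the moment, N m; "gripper_width": finger opening in m; "grasp_force": force on a finger pad.
Only numpy, scipy, OpenCV 4.12 (cv2) and the standard library are available. Lean on these libraries where they do the work, as an engineer would, in place of code of your own. Each camera call takes 0.05 s, during which the arm holds its last target. There are 200 camera calls.

### The job

The left lane of the vial chute is full, but its seesaw gate still points there. Press down the raised right-hand pad of the finger treadle so that the gate rocks over its pivot to the right lane, then press the green release key fully down and keep it down until all three waiting vials have rolled into the right lane, and let it come up again. Nothing is to be picked up: do not touch or lift any vial, and leave the full lane and everything else on the table as they are.

Things in the scene. Friction and masses are not known exactly. Their poses are not given: they have to be found in the camera images.
- vial_chute: two-way vial chute, fixed: grey base 98x384x8 mm, clear front panel to the robot, white back panel (outer faces at x = -0.0355 and 0.0355; 66 mm high, 116 mm round the feed). Origin: centre of the base's underside, on the table. Its x points from front to back, y to the left seen from the front, z up; offsets below are in this frame. Vials lie along x and roll along y between the panels.
- feed_lip (a point): lower end of the clear feed ramp's floor (x 0, y 0.017, z 0.088); the ramp rises by 8 degrees to y = 0.125. Released vials roll off here, strike a clear upright baffle at y = -0.017 and drop on the middle of the seesaw gate below, which sends them left or right.
- gate (a joint): seesaw gate: 60x104 mm aluminium plate on a shaft along x at y 0, z 0.046, turning with the finger treadle in front. Radians: +0.35 (stop) = left end up, vials go to the RIGHT lane; -0.35 (stop) = right end up, vials go LEFT. A brass tumbler weight behind holds it at either stop and tips it over past level; 1 N on the raised pad starts it. Starts at -0.35.
- treadle_left (a point): centre of the top of the treadle's left black rubber pad (36 mm in x, 30 in y, 6 thick), 56 mm in front of the clear panel. From the pivot, in the gate's turning frame: x -0.092, y 0.068, z 0.028. Starts down.
- treadle_right (a point): centre of the top of the treadle's right black rubber pad, same size, mirror image of the left one (gate frame x -0.092, y -0.068, z 0.028). Starts raised. Height of its top above the table: 0.095 raised, 0.074 with the gate level, 0.049 fully down; on its way down it also shifts 19 mm outward (chute y -0.054 to -0.073).
- release_key (a joint): travel of the release key, m: 0 = up, a steel stop plate stands 12 mm out of the feed floor and holds the vials; 0.014 = fully down, plate below the floor, the vials run out one after another, all three within about 2 s. A spring lifts it again: about 1.5 N to start it, 2.5 N fully down.
- key_top (a point): centre of the top of the green release key (34 mm in x, 20 in y, 7 thick); chute frame x -0.092, y 0.024, z 0.104 up, 0.090 fully down.
- lane_left (a point): middle of the left lane's floor. The lane runs from the gate to a blue end plate at y = 0.18, under the feed ramp, falling 6 degrees outward; 126 mm long.
- lane_right (a point): middle of the right lane's floor. The lane runs from the gate to an orange end plate at y = -0.18, open above, falling 6 degrees outward; 126 mm long.
- vial_feed_a: 20 ml amber glass sample vial with white screw cap and blank label, 28 mm diameter, 60 mm long, about 30 g, lying along the chute's x on the feed ramp, nearest the stop; origin at its centre. Waiting vials lie at about 0.11 height; a vial in a lane has its centre under 0.05.
- vial_feed_b: 20 ml amber glass sample vial with white screw cap and blank label, 28 mm diameter, 60 mm long, about 30 g, lying along the chute's x on the feed ramp, second in the queue; origin at its centre. Waiting vials lie at about 0.11 height; a vial in a lane has its centre under 0.05.
- vial_feed_c: 20 ml amber glass sample vial with white screw cap and blank label, 28 mm diameter, 60 mm long, about 30 g, lying along the chute's x on the feed ramp, last in the queue; origin at its centre. Waiting vials lie at about 0.11 height; a vial in a lane has its centre under 0.05.
- vial_done_1: same kind of vial, of the last batch, number 1 from the blue end plate in the left lane, which it and its neighbours fill; stays there
- vial_done_2: same kind of vial, of the last batch, number 2 from the blue end plate in the left lane, which it and its neighbours fill; stays there
- vial_done_3: same kind of vial, of the last batch, number 3 from the blue end plate in the left lane, which it and its neighbours fill; stays there
- vial_done_4: same kind of vial, of the last batch, number 4 from the blue end plate in the left lane, which it and its neighbours fill; stays there
- marker_pen: black and grey marker pen, 13x124x15 mm, loose bystander; origin at the centre of its underside
- screw_cap: white ribbed screw cap lying rim up, 34 mm across, 16 mm high, loose bystander; origin at the centre of its underside
- small_jar: small translucent jar with white lid, 39 mm across, 46 mm high, loose bystander; origin at the centre of its underside
- capped_vial: small white vial with blue cap, standing, 19 mm across, 32 mm high, loose bystander; origin at the centre of its underside
- pump_cassette: flat black card clip with spare pump tubing, 28x75x13 mm, loose bystander; origin at the centre of its underside

How it is judged:
By the outcome, as a careful person would: the job done as asked, in the order asked, and still so for the second after the job is handed in, with the robot touching nothing.
It also fails if it takes over 38 s, if anything falls off the work surface, if the arm or the gripper's body presses on something with over 40 N, if the wrist force passes 120 N, or if a joint passes its speed limit or range.

## Working session

There is one attempt and no reset: what is moved stays moved. The work goes in short steps, Python scripts to look and compute and a tool call to move; the robot and the scene stay as the last step left them, time stands still between calls to the robot, and variables do not carry over. Pictures are saved under pics/ and viewed, at most 12 in all, crops included, and the job is handed in when it is done.

Besides the shell and the picture viewer there is one more tool, called after "Call:" by a JSON object that holds its "fn" and its "kwargs". apply_moves: Moves the arm, as the interface text tells. Its arguments: {"type":"object","properties":{"plan":{"type":"array"},"newtons":{"type":"number"}},"required":["plan"]}

```bash
mkdir -p pics
python3 - <<'E'
from rig import env
import cv2,numpy as np
for n in("scene","top"):
    cv2.imwrite(f"pics/{n}0.png",env.snapshot(n)); c=env.get_calibration(n); print(n,c)
o=env.get_obs();print(o["time_s"],o["position"],o["eef_rot"],o["force"],o["gripper_width"])
E
```

```text
scene {'camera_matrix': array([[431.14051992,   0.        , 275.59033067],
       [  0.        , 431.14051992, 205.34200166],
       [  0.        ,   0.        ,   1.        ]]), 'rvec': array([ 2.28585702, -0.9472112 ,  0.34696055]), 'tvec': array([-0.33458041,  0.33165176,  0.91311084])}
top {'camera_matrix': array([[396.57276737,   0.        , 272.73231096],
       [  0.        , 396.57276737, 212.13858767],
       [  0.        ,   0.        ,   1.        ]]), 'rvec': array([ 2.13115693, -2.08847593,  0.18165115]), 'tvec': array([0.00900423, 0.49654322, 0.86355414])}
0.1 [0.26231602 0.56651009 0.2302248 ] [-3.41758464e-04  2.15176902e-01  9.76574544e-01 -9.71686540e-04] [ 0.78833218  0.08198844 -1.03009716] 0.08528602644302374
```

View pics/scene0.png

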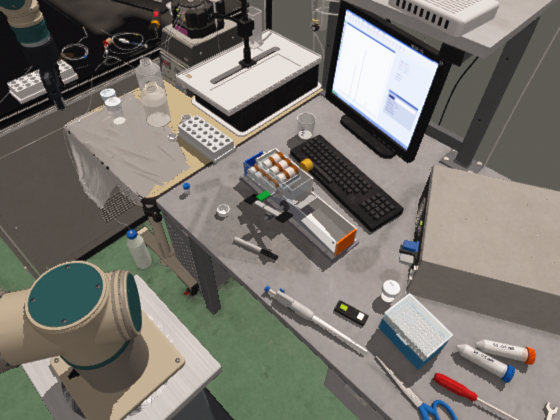

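View pics/top0.png

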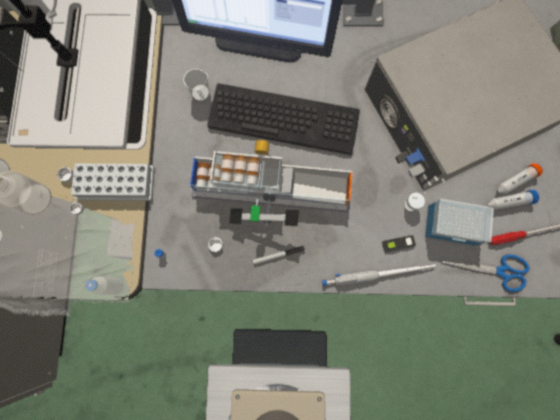

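The scene and top views show the chute. In the top view the green key is near (255,213), the pads near (237,216) and (291,217), the blue end plate near (194,174) and the orange one near (349,186). Next I measure these with colour masks.

```bash
cat > h.py <<'E'
import cv2,numpy as np
from rig import env
def ray(c,uv):
    K=c["camera_matrix"];R=cv2.Rodrigues(c["rvec"])[0];t=c["tvec"]
    return -R.T@t, R.T@np.linalg.inv(K)@np.array([*uv,1.])
def onz(c,uv,z):
    o,d=ray(c,uv);return o+d*(z-o[2])/d[2]
def tri(a,ua,b,ub):
    A=[];y=[]
    for c,u in((a,ua),(b,ub)):
        o,d=ray(c,u);d/=np.linalg.norm(d);P=np.eye(3)-np.outer(d,d);A.append(P);y.append(P@o)
    return np.linalg.lstsq(np.vstack(A),np.hstack(y),rcond=None)[0]
def proj(c,p): return cv2.projectPoints(np.array(p,float).reshape(-1,3),c["rvec"],c["tvec"],c["camera_matrix"],None)[0].reshape(-1,2)
def blobs(im,lo,hi,box,amin=15):
    x0,y0,x1,y1=box;m=cv2.inRange(cv2.cvtColor(im,cv2.COLOR_BGR2HSV)[y0:y1,x0:x1],lo,hi)
    n,l,s,c=cv2.connectedComponentsWithStats(m)
    return [(c[i]+[x0,y0],s[i]) for i in range(1,n) if s[i,4]>=amin]
E
python3 - <<'E'
from h import *
T=cv2.imread("pics/top0.png");S=cv2.imread("pics/scene0.png")
ct=env.get_calibration("top");cs=env.get_calibration("scene")
G=((50,120,50),(75,255,255))
for nm,im,c,b in(("T",T,ct,(180,140,360,240)),("S",S,cs,(230,130,370,270))):
    for k,(lo,hi) in dict(green=G,blue=((105,120,50),(125,255,255)),orange=((5,180,100),(15,255,255))).items():
        for p,s in blobs(im,lo,hi,b,12): print(nm,k,p.round(1),s)
for p,s in blobs(T,(0,0,0),(179,255,38),(220,200,310,235),30): print("dark",p.round(1),s,onz(ct,p,.095).round(4),onz(ct,p,.049).round(4))
cv2.imwrite("pics/c.png",np.hstack([cv2.resize(T[145:245,185:360],None,fx=4,fy=4,interpolation=2)]))
cv2.imwrite("pics/d.png",cv2.resize(S[140:265,235:365],None,fx=4.5,fy=4.5,interpolation=2))
E
```

```text
T green [254.7 212.9] [ 71  66   9  15 125]
T blue [193.5 171.8] [11 19  6 25 76]
T orange [349.1 186.3] [168  34   3  25  51]
S green [262.9 195.3] [26 60 14 11 91]
S blue [251.  161.4] [ 14  21  19  24 113]
S orange [287.9 161.5] [48 22 20 20 61]
S orange [271.5 159.5] [39 27  6  6 15]
S orange [278.5 165.9] [45 34  7  6 15]
S orange [285.5 173. ] [52 41  7  6 16]
S orange [345.3 241.5] [106  99  20  26 218]
```

View pics/c.png

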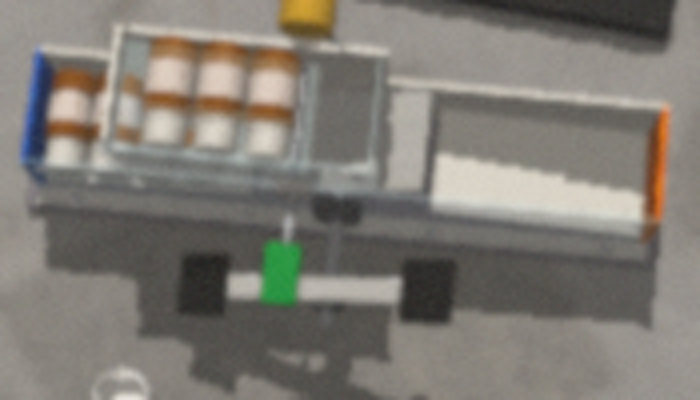

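View pics/d.png

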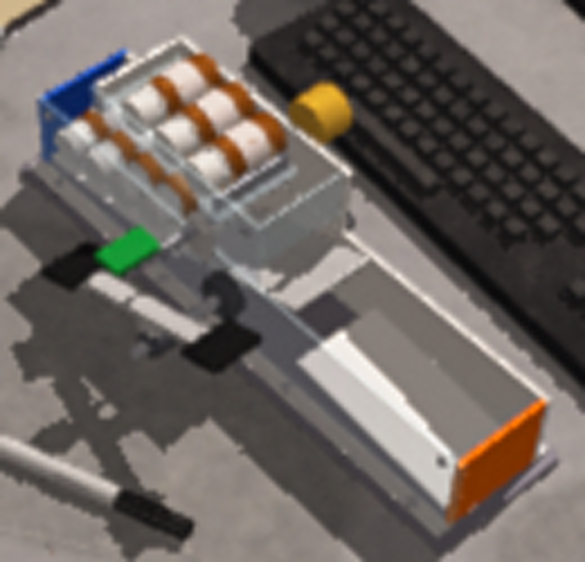

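The crops show the right pad raised at top-view (291.8,217.5) and the left pad down at (235.8,216). The key sits between them at (255,213), and three vials wait on the ramp. Next I fit the chute pose (x, y, yaw).

Run:
```python
from h import *
from scipy.optimize import least_squares
from scipy.spatial.transform import Rotation as Ro
ct=env.get_calibration("top");cs=env.get_calibration("scene")
print("key tri",tri(ct,(254.9,212.9),cs,(262.9,195.3)).round(4),"key onz",onz(ct,(254.7,212.9),.104).round(4),"rpad tri",tri(ct,(291.8,217.5),cs,(284.3,216.7)).round(4),onz(ct,(291.8,217.5),.095).round(4),onz(ct,(235.8,216),.049).round(4))
P=np.array([[-.092,.024,.104],[-.092,-.054,.095],[-.092,.073,.049]])
def W(q,p):
    c,s=np.cos(q[2]),np.sin(q[2]);p=np.atleast_2d(p)
    return np.c_[q[0]+c*p[:,0]-s*p[:,1],q[1]+s*p[:,0]+c*p[:,1],p[:,2]]
def f(q):
    w=W(q,P);return np.r_[(proj(ct,w)-[[254.9,212.9],[291.8,217.5],[235.8,216]]).ravel(),(proj(cs,w[:2])-[[262.9,195.3],[284.3,216.7]]).ravel()]
r=least_squares(f,[.6,.1,0]);q=r.x;print("q",q.round(4),r.fun.round(2))
print("plates top",proj(ct,W(q,[[0,.18,.066],[0,-.18,.066],[0,.18,.02],[0,-.18,.02]])).round(1),proj(cs,W(q,[[0,.18,.045],[0,-.18,.045]])).round(1))
for n,p in dict(key=P[0],pad_up=P[1],pad_lvl=[-.092,-.066,.074],pad_dn=[-.092,-.073,.049]).items():print(n,W(q,p).round(4))
for a,b in(((258,250),"pen"),):pass
o=env.get_obs();w,x,y,z=o["eef_rot"];R=Ro.from_quat([x,y,z,w]).as_matrix();print(R.round(3))
```

```text
key tri [0.484  0.0562 0.1001] key onz [0.483  0.0566 0.104 ] rpad tri [ 0.4776 -0.0244  0.091 ] [ 0.476  -0.0238  0.095 ] [0.4855 0.1037 0.049 ]
q [ 0.5723  0.0235 -0.0726] [ 0.91  0.34 -0.05 -0.27  0.29 -0.12 -0.11 -0.18 -0.87 -0.89]
plates top [[193.8 171.4]
 [350.1 184.9]
 [197.9 177. ]
 [346.8 189.9]] [[253.1 162.1]
 [345.  239.6]]
key [[0.4823 0.0542 0.104 ]]
pad_up [[ 0.4766 -0.0236  0.095 ]]
pad_lvl [[ 0.4758 -0.0356  0.074 ]]
pad_dn [[ 0.4752 -0.0426  0.049 ]]
[[-0.907  0.42  -0.001]
 [ 0.42   0.907 -0.002]
 [ 0.    -0.002 -1.   ]]
```

Call:
{"fn": "apply_moves", "kwargs": {"plan": [[[0,0,0,0,0,0,0.96],[0,0,0,0,0,0,0.96],[0,0,0,0,0,0,0.96],[0,0,0,0,0,0,0.96],[0,0,0,0,0,0,0.96],[0,0,0,0,0,0,0.96],[0,0,0,0,0,0,0.96],[0,0,0,0,0,0,0.96],[0,0,0,0,0,0,0.96],[0,0,0,0,0,0,0]]]}}

```text
time_s: 1.35
position: [0.2625, 0.5668, 0.2307]
eef_rot: [0.0, 0.731, 0.683, -0.001]
force: [-0.7, 0.1, -0.0]
gripper_width: -0.0003
grasp_force: 0.0
```

```bash
cat >> h.py <<'E'
from scipy.spatial.transform import Rotation as Ro
Q=np.array([.5727,.0240,-.0726])
def W(p):
    c,s=np.cos(Q[2]),np.sin(Q[2]);return np.array([Q[0]+c*p[0]-s*p[1],Q[1]+s*p[0]+c*p[1],p[2]])
def need(p):
    o=env.get_obs();w,x,y,z=o["eef_rot"];R=Ro.from_quat([x,y,z,w]).as_matrix()
    print("t",o["time_s"],"pos",o["position"].round(4),"F",np.round(o["force"],2),"w",round(o["gripper_width"],4),"yaw_y",np.degrees(np.arctan2(R[1,1],R[0,1])).round(2),"tilt",R[:,2].round(3))
    print("tool rows (of 25mm):",(R.T@(W(p)-o["position"])/.025).round(2))
E
python3 -c "
from h import *
need([-.092,-.056,.15])"
```

```text
t 1.35 pos [0.2625 0.5668 0.2307] F [-0.67  0.11 -0.03] w -0.0003 yaw_y -3.88 tilt [-0.001 -0.001 -1.   ]
tool rows (of 25mm): [-23.04  10.16   3.25]
```

Call:
{"fn": "apply_moves", "kwargs": {"plan": [[[0,-1,0.5,0,0,0,0],[0,-1,0.5,0,0,0,0],[0,-1,0.5,0,0,0,0],[0,-1,0.5,0,0,0,0],[0,-1,0.5,0,0,0,0],[0,-1,0.5,0,0,0,0],[0,-1,0.5,0,0,0,0],[0,-1,0.5,0,0,0,0],[0,-1,0.5,0,0,0,0],[0,-1,0.5,0,0,0,0],[0,-1,0.5,0,0,0,0],[0,-1,0.5,0,0,0,0],[0,-1,0.5,0,0,0,0],[0,-1,0.5,0,0,0,0],[0,-1,0.5,0,0,0,0],[0,-1,0.5,0,0,0,0],[0,-1,0.5,0,0,0,0],[0,-1,0.5,0,0,0,0],[0,-1,0.5,0,0,0,0],[0,-1,0.5,0,0,0,0]]]}}

```text
time_s: 3.85
position: [0.4775, 0.0501, 0.2311]
eef_rot: [-0.0, 0.73, 0.683, -0.0]
force: [0.7, 0.3, -0.4]
gripper_width: 0.0002
grasp_force: 0.0
```

Call:
{"fn": "apply_moves", "kwargs": {"plan": [[[0,-1,0.16,0.6,0,0,0],[0,-1,0,0.6,0,0,0],[0,-1,0,0.6,0,0,0],[0,0,0,0.6,0,0,0],[0,0,0,0.6,0,0,0],[0,0,0,0.2,0,0,0],[0,0,0,0,0,0,0]]]}}

```text
time_s: 4.72
position: [0.476, -0.0234, 0.1509]
eef_rot: [-0.0, 0.731, 0.683, -0.0]
force: [1.5, -0.1, -0.6]
gripper_width: -0.0002
grasp_force: 0.0
```

```bash
python3 -c "
from h import *
need([-.092,-.056,.10])
cv2.imwrite('pics/w1.png',env.snapshot('wrist'));S=env.snapshot('scene');cv2.imwrite('pics/s1.png',cv2.resize(S[120:265,215:365],None,fx=4,fy=4,interpolation=2))"
```

```text
t 4.725 pos [ 0.476  -0.0234  0.1509] F [ 1.48 -0.12 -0.63] w -0.0002 yaw_y -3.9 tilt [-0.001  0.    -1.   ]
tool rows (of 25mm): [-0.07  0.04  2.04]
```

View pics/w1.png

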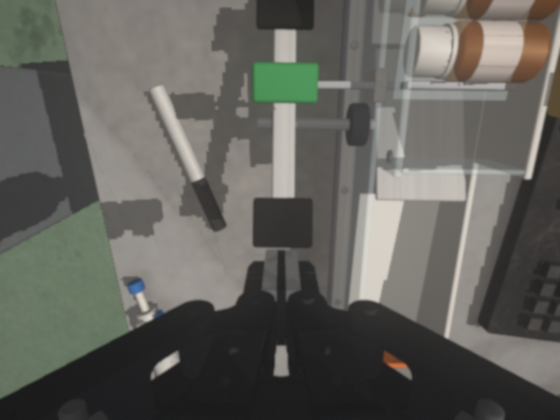

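View pics/s1.png

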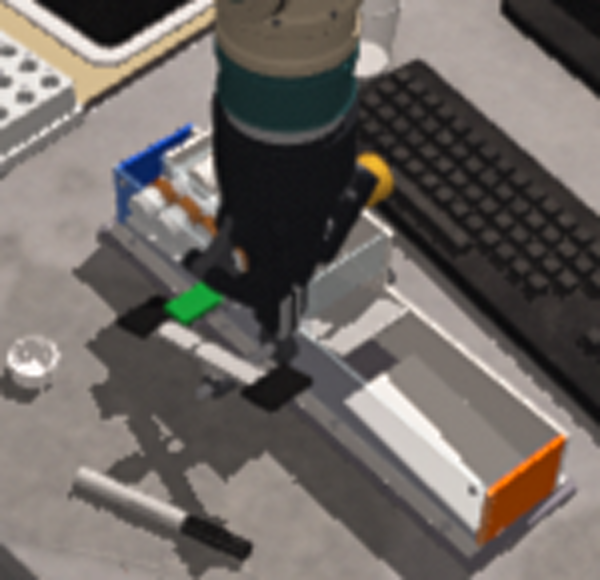

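The wrist view shows the fingers lined up above the right pad (pad centre near (283,222), key near (285,83)), and the scene view agrees. I'll check the pose against the wrist-camera rays, then press down.

```bash
python3 -c "
from h import *
c=env.get_calibration('wrist')
print(onz(c,(283,222),.095).round(4),W([-.092,-.054,.095]).round(4),onz(c,(285.5,83),.104).round(4),W([-.092,.024,.104]).round(4))"
```

```text
[ 0.4784 -0.0214  0.095 ] [ 0.477  -0.0232  0.095 ] [0.4848 0.0566 0.104 ] [0.4827 0.0546 0.104 ]
```

Call:
{"fn": "apply_moves", "kwargs": {"plan": [[[0,0,0,0.8,0,0,0],[0,0,0,0.8,0,0,0],[0,0,0,0.4,0,0,0],[0,-0.08,0,0.3,0,0,0],[0,-0.08,0,0.3,0,0,0],[0,-0.08,0,0.3,0,0,0],[0,-0.08,0,0.3,0,0,0],[0,-0.08,0,0.3,0,0,0]]]}}

```text
time_s: 5.82
position: [0.4755, -0.0342, 0.0633]
eef_rot: [-0.0, 0.731, 0.682, 0.0]
force: [0.6, -1.1, 0.1]
gripper_width: -0.0003
grasp_force: 0.0
```

Call:
{"fn": "apply_moves", "kwargs": {"plan": [[[0,-0.1,0,0.25,0,0,0],[0,-0.1,0,0.15,0,0,0],[0,0,0,0,0,0,0]]]}}

```text
time_s: 6.2
position: [0.4749, -0.0392, 0.0535]
eef_rot: [-0.0, 0.731, 0.682, -0.0]
force: [-0.5, 0.1, -0.3]
gripper_width: -0.0001
grasp_force: 0.0
```

Call:
{"fn": "apply_moves", "kwargs": {"plan": [[[0,0,0,-0.6,0,0,0],[0,0,0,-1,0,0,0],[0,0,0,-1,0,0,0],[0,0,0,-1,0,0,0],[0,0,0,0,0,0,0]]]}}

```text
time_s: 6.82
position: [0.4778, -0.0396, 0.1472]
eef_rot: [0.003, 0.731, 0.682, 0.002]
force: [0.7, -0.4, 0.5]
gripper_width: -0.0002
grasp_force: 0.0
```

```bash
python3 -c "
from h import *
Q[:2]+=[.001,.001]
need([-.092,.020,.15])
S=env.snapshot('scene');cv2.imwrite('pics/w2.png',env.snapshot('wrist'))"
```

```text
t 6.825 pos [ 0.4778 -0.0396  0.1472] F [ 0.74 -0.36  0.53] w -0.0002 yaw_y -3.96 tilt [ 0.007 -0.001 -1.   ]
tool rows (of 25mm): [ 3.65 -0.03 -0.12]
```

View pics/w2.png

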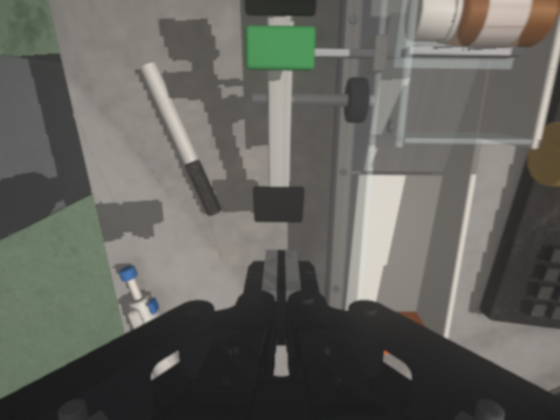

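The right pad is now lower (smaller, near (278,204)) and the left pad is raised, so the gate has rocked over. Next is the key.

Call:
{"fn": "apply_moves", "kwargs": {"plan": [[[0,0.9,0,0,0,0,0],[0,0.9,0,0,0,0,0],[0,0.9,0,0,0,0,0],[0,0.95,0,0,0,0,0],[0,0,0,0.6,0,0,0],[0,0,0,0.5,0,0,0],[0,0,0,0.3,0,0,0],[0,0,0,0,0,0,0]]]}}

```text
time_s: 7.92
position: [0.4805, 0.0514, 0.1076]
eef_rot: [-0.001, 0.732, 0.682, -0.001]
force: [0.1, -0.2, 0.4]
gripper_width: -0.0001
grasp_force: 0.0
```

```bash
python3 -c "
from h import *
Q[:2]+=[.001,.001]
need([-.092,.020,.089])
S=env.snapshot('scene');cv2.imwrite('pics/w3.png',env.snapshot('wrist'))"
```

```text
t 7.925 pos [0.4805 0.0514 0.1076] F [ 0.06 -0.2   0.37] w -0.0001 yaw_y -4.03 tilt [-0.003 -0.    -1.   ]
tool rows (of 25mm): [0.02 0.12 0.74]
```

View pics/w3.png

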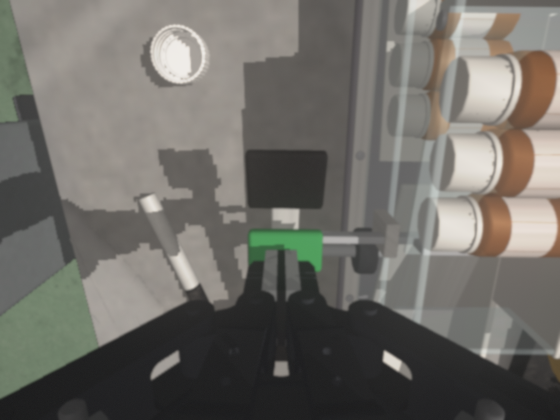

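The shut fingertips are on the green key (near (285,250)), clear of the raised left pad. Now I press.

Call:
{"fn": "apply_moves", "kwargs": {"plan": [[[0,0,0.04,0.3,0,0,0],[0,0,0,0.25,0,0,0],[0,0,0,0.15,0,0,0],[0,0,0,0.06,0,0,0],[0,0,0,0,0,0,0]]]}}

```text
time_s: 8.65
position: [0.4831, 0.0518, 0.0901]
eef_rot: [0.0, 0.731, 0.682, 0.0]
force: [1.9, -0.0, 2.4]
gripper_width: 0.0002
grasp_force: 1.1
```

```bash
python3 -c "
from h import *
need([-.092,.020,.088])
S=env.snapshot('scene');cv2.imwrite('pics/s4.png',cv2.resize(S[120:265,215:365],None,fx=4,fy=4,interpolation=2))"
```

```text
t 8.65 pos [0.4831 0.0518 0.0901] F [ 1.88 -0.03  2.44] w 0.0002 yaw_y -3.98 tilt [ 0.001 -0.    -1.   ]
tool rows (of 25mm): [-0.05 -0.02  0.08]
```

View pics/s4.png

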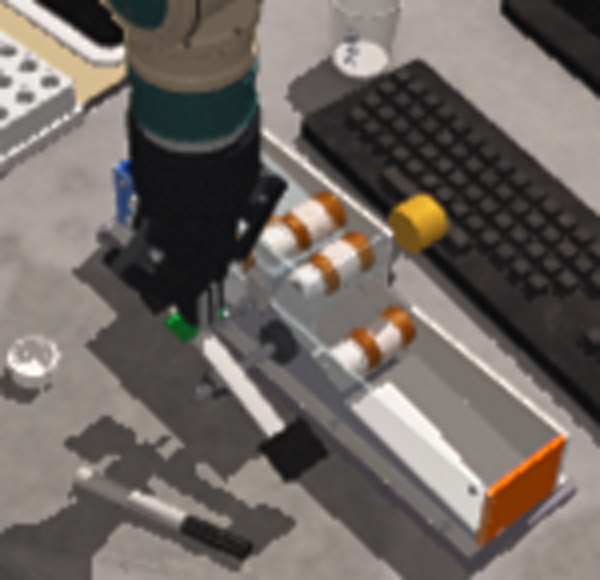

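Vials are running to the right: one is in the lane at crop (370,345) and another is dropping at (335,265). I press a little further and hold.

Call:
{"fn": "apply_moves", "kwargs": {"plan": [[[0,0,0,0.1,0,0,0],[0,0,0,0,0,0,0],[0,0,0,0,0,0,0],[0,0,0,0,0,0,0],[0,0,0,0,0,0,0],[0,0,0,0,0,0,0],[0,0,0,0,0,0,0],[0,0,0,0,0,0,0],[0,0,0,0,0,0,0],[0,0,0,0,0,0,0],[0,0,0,0,0,0,0],[0,0,0,0,0,0,0],[0,0,0,0,0,0,0],[0,0,0,0,0,0,0],[0,0,0,0,0,0,0],[0,0,0,0,0,0,0],[0,0,0,0,0,0,0],[0,0,0,0,0,0,0],[0,0,0,0,0,0,0],[0,0,0,0,0,0,0]]]}}

```text
time_s: 11.2
position: [0.4831, 0.0519, 0.0897]
eef_rot: [0.0, 0.731, 0.682, 0.0]
force: [-4.1, -1.3, 17.3]
gripper_width: -0.0001
grasp_force: 8.6
```

```bash
python3 -c "
from h import *
need([-.092,.020,.088])
S=env.snapshot('scene');cv2.imwrite('pics/s5.png',cv2.resize(S[120:265,215:365],None,fx=4,fy=4,interpolation=2))"
```

```text
t 11.2 pos [0.4831 0.0519 0.0897] F [-4.13 -1.3  17.31] w -0.0001 yaw_y -3.97 tilt [ 0.001 -0.    -1.   ]
tool rows (of 25mm): [-0.05 -0.02  0.07]
```

View pics/s5.png

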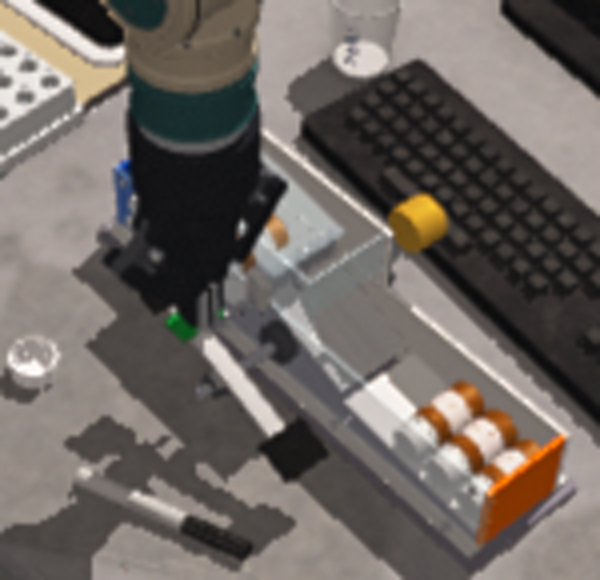

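All three vials lie against the orange plate (crop 430–520, 400–490) and the key is bottomed at 17 N. Now I let it come up and retreat.

Call:
{"fn": "apply_moves", "kwargs": {"plan": [[[0,0,0,-0.3,0,0,0],[0,0,0,-0.4,0,0,0],[0,0,0,-0.6,0,0,0],[0,0,0,-1,0,0,0],[0,0,0,-1,0,0,0],[0,0,0,-1,0,0,0],[0,0,0,-1,0,0,0],[0,1,-0.8,0,0,0,0],[0,1,-0.8,0,0,0,0],[0,1,-0.8,0,0,0,0],[0,1,-0.8,0,0,0,0],[0,1,0,0,0,0,0],[0,1,0,0,0,0,0],[0,1,0,0,0,0,0],[0,0,0,0,0,0,0],[0,0,0,0,0,0,0]]]}}

```text
time_s: 13.25
position: [0.4142, 0.2315, 0.2197]
eef_rot: [-0.0, 0.731, 0.682, -0.001]
force: [0.1, -0.1, 0.0]
gripper_width: 0.0003
grasp_force: 0.0
```

```bash
python3 -c "
from h import *
need([-.092,.020,.088])
S=env.snapshot('top');cv2.imwrite('pics/t6.png',cv2.resize(S[145:280,145:360],None,fx=3.5,fy=3.5,interpolation=2))"
```

```text
t 13.25 pos [0.4142 0.2315 0.2197] F [ 0.09 -0.08  0.04] w 0.0003 yaw_y -3.97 tilt [-0.001 -0.001 -1.   ]
tool rows (of 25mm): [-7.02  3.23  5.27]
```

View pics/t6.png

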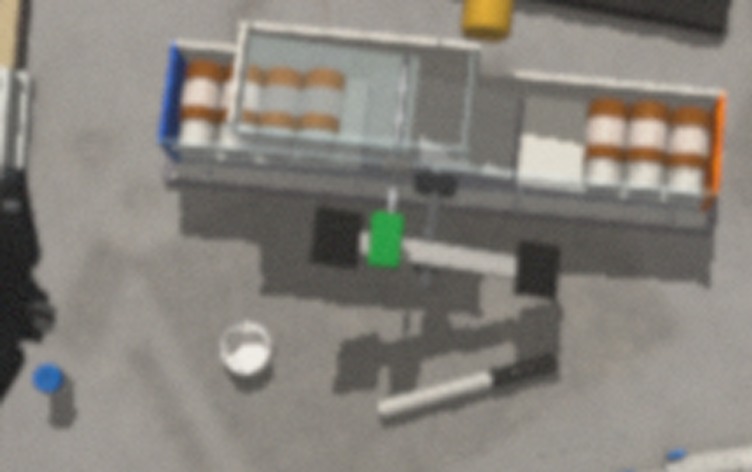

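The top view shows the three vials in the right lane (crop 605–690, 145), four in the left lane, the key back at its start position and the treadle tipped right. I'm handing the job in.

```bash
python3 -c "
from rig import env
print(env.close_job())"
```

```text
the job is handed in; nothing more can be done
None
```

The job is handed in at about 13 s: the gate was rocked to the right, all three waiting vials rolled into the right lane, the key came back up, and the full left lane and the other items in view look undisturbed.

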